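Seat the water filter's tube and reset its counter

ROBOT

A 6-joint arm with a two-finger parallel gripper is mounted at the origin on the work surface. World frame = base frame: x ahead of the robot, y to its left, z up, the work surface at z = 0. Lengths are in m, angles in rad, forces in N, time in s.
With the tool pointing down it reaches from about 0.15 to 0.775 m from the base axis. Payload 6.1 kg.
Tool frame: the origin (TCP) lies at the very end of the fingers, on their centre line; the grasp point (between the pads) lies 19 mm behind it; z points along the fingers, y is the line along which they close (so a half turn about z gives the same grasp; the last joint's range is limited). The gripper opens to 85 mm and grips with 20 to 120 N. Pads are 22 mm wide; open, the fingers measure 114 mm over their backs; the gripper's body (76 mm by 85 mm) begins 54 mm behind the grasp point. The pads swing forward as they close: fully open they stand 13 mm farther back than shut.
Start: joints at [1.101, 0.126, -0.04, 1.405, 0, 1.571], TCP at [0.238, 0.468, 0.231] pointing down, gripper open.
Joint ranges: [-2.72, 2.72], [-0.95, 1.95], [-1.27, 1.35], [-1.78, 2.02], [-1.46, 1.47], [-3.14, 3.14]. Speed limits (rad/s): [2.39, 2.39, 3.01, 3.14, 3.14, 3.14].

INTERFACE

Orientations are given as a unit quaternion [w, x, y, z].
In Python, from bench import ctrl, camera, camera_model, job_done gives the robot as it stands.
- The arm moves only by the tool servo_tool, never from a script. Its argument "targets" is a list of rows, each an object of numbers: "x", "y", "z": the shift along the tool's x, y, z each as a share of 5 cm, from -1 to 1; "rx", "ry", "rz": the turn, a rotation vector about the tool's x, y, z each as a share of 6 degrees, from -1 to 1. A call has 1 to 10 rows; each row shifts and turns the commanded pose from where the row before left it, along the tool's axes as they then stand; what a row does not reach is not made up. A row lasts 1/8 s, in which the tool goes at most 62.5 mm and 10.7 degrees, less where a joint would pass 70% of its speed; a pose out of reach is approached as far as the arm can. A call with a number of a shift or a turn outside -1 to 1 is refused whole. A call with a gripper value outside its range is refused whole. "jaw" is the opening, from 0 (shut) to 1 (fully open), set as the call begins (left out, the last holds). The fingers move at their own pace and stop on an object; "squeeze" is the grip in N (left out, the last holds). Time passes only in rows, so rows that do not move let the fingers close. It gives the time, the measured TCP pose, the force, the opening and the grip force at its end, in the units of the state.
- ctrl.observe(): the state, without advancing time (a new reading comes with each control period).
- camera(name): name is "scene" or "top"; returns (picture, depth): 384x512x3 uint8, red, green, blue; 384x512 float32, m along the optical axis (not along the pixel's ray), 0 where there is no reading.
- camera_model(name): a dict with "K" (3x3 intrinsics, pixels), "k1" (the pictures are not rectified: a ray, as slopes to the right and down, at radius r is drawn at 1 + k1 r^2 times it, then the intrinsics apply), "pose" (4x4, takes a point from camera to world coordinates). Camera axes: x right, y up, looking along -z (the intrinsics and any distortion apply to the point x, -y, -z); pixel columns grow to the right and rows downward; lengths in m; the calibration is good to about 2 mm. A picture is of the moment at which its call begins. camera_model takes no time and is no camera call.
- job_done(): hands the job in; it is judged then, once.
The state is a dict: "time": time; "joint_pos": joint angles; "qd": joint speeds; "joint_torque": joint torques, N m; "tcp_pos": TCP position; "orientation": TCP orientation; "force": force on the tool from outside, world axes, zero at the start; "wrist_torque": the same for the moment, N m; "gripper_width": finger opening in m; "gripper_force": force on a finger pad.
Only numpy, scipy, OpenCV 4.12 (cv2) and the standard library are available. Lean on these libraries where they do the work, as an engineer would, in place of code of your own. Each camera call takes 0.05 s, during which the arm holds its last target. There are 200 camera calls.

TASK

Push the steel tube that stands in the water filter's collet straight down, past the seal, until it bottoms and is fully home. Then press the round flat key on the filter lightly but until you feel it resist firmly (a good 5 N, held for a moment) to reset the filter; leave the square key alone, and do not shift or knock over the tins, egg cup or measuring cups.

Things in the scene. Friction and masses are not known exactly. Their poses are not given: they have to be found in the camera images.
- tube: the straight steel tube, 12 mm diameter and 80 mm long, with a flat solid disc head 24 mm in diameter and 6 mm thick on top (86 mm over all, about 50 g). It starts already standing loosely in the filter's collet, its foot resting on the seal about 26 mm above the bore floor. Origin: centre of its foot; z axis along the tube, up through the head.
- tube_top (a point): centre of the flat top face of the tube's head, 86 mm above its foot; about 182 mm above the table at the start, 156 mm when the tube is home
- filter: the fixed counter-top water filter: a white plastic housing 160 mm (its x) by 200 mm (its y) by 70 mm high. On its flat top stands the round grey collet boss, 36 mm in diameter and 45 mm high, at x +40 mm, y +60 mm; a grey panel on the top carries two flat white keys, a round one at x -40, y -20 mm and a square one at x -40, y -70 mm. A small outlet sticks out 30 mm from its +x face. Origin: centre of the underside; z up.
- bore_floor (a point): floor of the collet's bore, on the bore axis, 70 mm above the table: where the tube's foot comes to stand when fully home. Bore 13.5 mm in diameter, 45 mm deep. A springy seal 19 to 27 mm below the mouth resists the tube with roughly 6 to 13 N while the foot passes it, then drags with roughly 4 to 9 N down to the floor and holds the tube where it is left; pushing off the centre of the head or sideways makes it tilt (the bore lets it lean a little) and needs more.
- bore_mouth (a point): centre of the collet's mouth, 45 mm above the bore floor, 115 mm above the table
- round_key: the round flat membrane key, 26 mm in diameter, standing 2.5 mm proud of the housing's top. Origin: centre of its underside; z up. It gives only about 1 mm and then feels solid; it registers when pressed straight down with more than 4 N for 0.1 s, and is not to be pressed with more than 40 N.
- round_key_top (a point): centre of the round key's top face, 72.5 mm above the table
- square_key: the square flat membrane key, 26 mm wide, 2.5 mm proud, its centre 50 mm from the round key's (to the filter's -y). Not to be pressed. Origin: centre of its underside.
- susan: lazy susan: white plastic turntable, plate 280 mm in diameter, its top 22 mm above the table, carrying the five tins; the plate turns freely on its fixed foot. Origin: centre of its underside.
- tin1: one of the five closed aluminium tins on the lazy susan, 64 mm diameter, 85 mm tall, 150 g, upright. Origin: centre of its underside.
- tin2: one of the five closed aluminium tins on the lazy susan, 72 mm diameter, 70 mm tall, 150 g, upright. Origin: centre of its underside.
- tin3: one of the five closed aluminium tins on the lazy susan, 60 mm diameter, 100 mm tall, 150 g, upright. Origin: centre of its underside.
- tin4: one of the five closed aluminium tins on the lazy susan, 72 mm diameter, 85 mm tall, 150 g, upright. Origin: centre of its underside.
- tin5: one of the five closed aluminium tins on the lazy susan, 64 mm diameter, 60 mm tall, 150 g, upright. Origin: centre of its underside.
- egg_cup: orange ceramic egg cup, 50 mm across the rim, 59 mm tall, standing on the table between filter and lazy susan. Origin: centre of its underside.
- measuring_cups: three steel measuring cups nested together, 84 mm across, 52 mm tall, with flat handles sticking out up to 125 mm to their +y, standing on the table beyond the other things. Origin: centre of the underside.
Not all that is in view belongs to the job. What is shaped like the tin4 but yellow is not meant.

How it is judged:
On the way, in this order (a step that is already met when the one before it is completed fails the run):
1. the tube is pushed home: foot within 3 mm of the bore floor (z of tube in the frame of bore_floor between -0.004 and 0.003 m and horizontal distance between tube and bore_floor below 0.004 m and angle between the z axis of tube and the z axis of filter, either way round below 0.12 rad), for 0.1 s.
2. with the tube home, the round key is pressed with more than 4 N for 0.1 s (all of step 1 and contact force between round_key and anything else above 4 N), for 0.1 s.
At the end, for the whole second after the job is handed in: The tube stands at rest in the collet, its foot within 3 mm of the bore floor and 4 mm of the bore axis, in line with the bore within 0.12 rad; the round key has been pressed after that; the tins, egg cup and measuring cups stand upright (within 0.2 rad) where they were (within 30 mm) (all of step 1 and linear speed of tube below 0.02 m/s and angle between each of tin1, tin2, tin3, tin4, tin5, egg_cup, measuring_cups's own z axis and vertical below 0.2 rad); the robot touches nothing.
It fails at once if the square key is pressed (more than 2 N) (contact force between square_key and anything else above 2 N).
It fails at once if the round key is pressed with more than 40 N (contact force between round_key and anything else above 40 N).
It fails at once if a tin, the egg cup or the measuring cups are shifted by more than 30 mm (distance of any of tin1, tin2, tin3, tin4, tin5, egg_cup, measuring_cups from where it was at the start of the episode above 0.03 m).
It also fails if it takes over 45 s, if anything falls off the work surface, if the arm or the gripper's body presses on something with over 40 N, if the wrist force passes 120 N, or if a joint passes its speed limit or range.

## Working session

There is one attempt and no reset: what is moved stays moved. The work goes in short steps, Python scripts to look and compute and a tool call to move; the robot and the scene stay as the last step left them, time stands still between calls to the robot, and variables do not carry over. Pictures are saved under pics/ and viewed, at most 10 in all, crops included, and the job is handed in when it is done.

Besides the shell and the picture viewer there is one more tool, called after "Request:" as a command line: name --argument value ..., lists and objects as JSON in quotes. servo_tool: Moves the arm, as the interface text tells. Shift numbers are shares of 5 cm and turn numbers shares of 6 degrees, none past 1 either way. Its arguments: {"type":"object","properties":{"targets":{"type":"array","items":{"type":"object","properties":{"x":{"type":"number","minimum":-1,"maximum":1},"y":{"type":"number","minimum":-1,"maximum":1},"z":{"type":"number","minimum":-1,"maximum":1},"rx":{"type":"number","minimum":-1,"maximum":1},"ry":{"type":"number","minimum":-1,"maximum":1},"rz":{"type":"number","minimum":-1,"maximum":1}}}},"jaw":{"type":"number"},"squeeze":{"type":"number"}},"required":["targets"]}

```bash
mkdir -p pics; cat > h.py <<'E'
import numpy as np, cv2
from bench import ctrl, camera, camera_model, job_done
def ray(m,u,v):
    K=np.array(m["K"]);k=m["k1"];P=np.array(m["pose"])
    d=np.array([(u-K[0,2])/K[0,0],(v-K[1,2])/K[1,1]]);s=d.copy()
    for _ in range(20): s=d/(1+k*(s@s))
    return P[:3,3],P[:3,:3]@np.array([s[0],-s[1],-1.])
def onz(m,u,v,z):
    o,r=ray(m,u,v);return o+r*(z-o[2])/r[2]
def dep(m,D,u,v):
    o,r=ray(m,u,v);return o+r*D[int(v),int(u)]
E
python3 - <<'E'
from h import *
ims=[]
for n in("scene","top"):
    p,d=camera(n);np.savez(n+"0.npz",p=p,d=d);cv2.imwrite(f"pics/{n}0.png",cv2.resize(p[:,:,::-1],(768,576)))
    m=camera_model(n);print(n,np.round(m["K"],1).tolist(),m["k1"],np.round(m["pose"],3).tolist())
print(ctrl.observe())
E
```

```text
scene [[346.9, 0.0, 253.4], [0.0, 346.9, 192.6], [0.0, 0.0, 1.0]] -0.08931091563045795 [[-0.066, -0.525, 0.849, 1.267], [0.998, -0.041, 0.052, 0.038], [0.007, 0.85, 0.526, 0.577], [0.0, 0.0, 0.0, 1.0]]
top [[382.2, 0.0, 254.9], [0.0, 382.2, 190.7], [0.0, 0.0, 1.0]] 0.03537112903685439 [[-0.064, 0.976, -0.208, 0.357], [-0.998, -0.063, 0.015, 0.005], [0.001, 0.209, 0.978, 1.194], [0.0, 0.0, 0.0, 1.0]]
{'time': 0.1, 'joint_pos': array([ 1.10098623e+00,  1.26348127e-01, -4.04628040e-02,  1.40540247e+00,
       -3.32018932e-06,  1.57079847e+00]), 'qd': array([-0.00064577, -0.00376167,  0.00149663,  0.00048055,  0.00062674,
       -0.00220883]), 'joint_torque': array([-9.16152603e-04, -4.36902273e+01,  3.53606844e+01,  1.36401496e-02,
       -4.21277775e-05,  7.81113254e-07]), 'tcp_pos': array([0.23751965, 0.46780759, 0.23061165]), 'orientation': array([-1.63296763e-04,  2.32751622e-01,  9.72535953e-01, -6.89462788e-04]), 'force': array([ 0.18363196, -0.1768043 , -1.03613966]), 'wrist_torque': array([-0.00769061, -0.00534509, -0.00241581]), 'gripper_force': 0.0, 'gripper_width': 0.08513695988602336}
```

View pics/scene0.png

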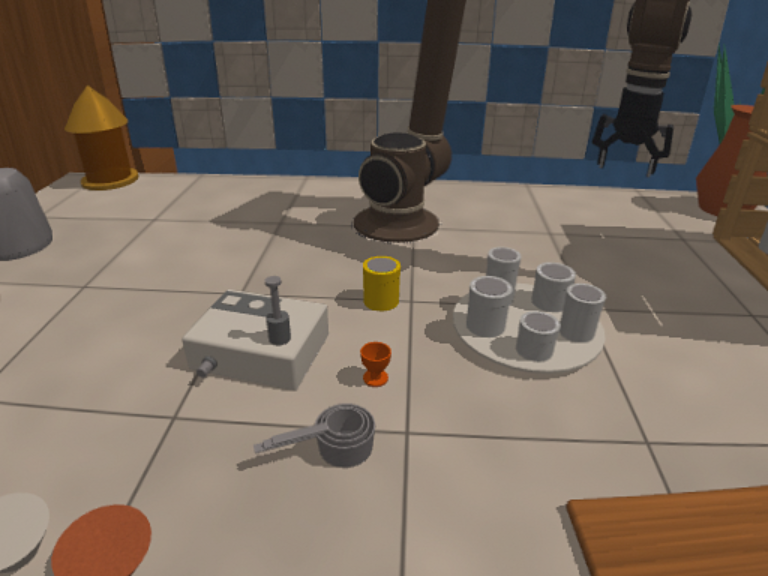

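View pics/top0.png

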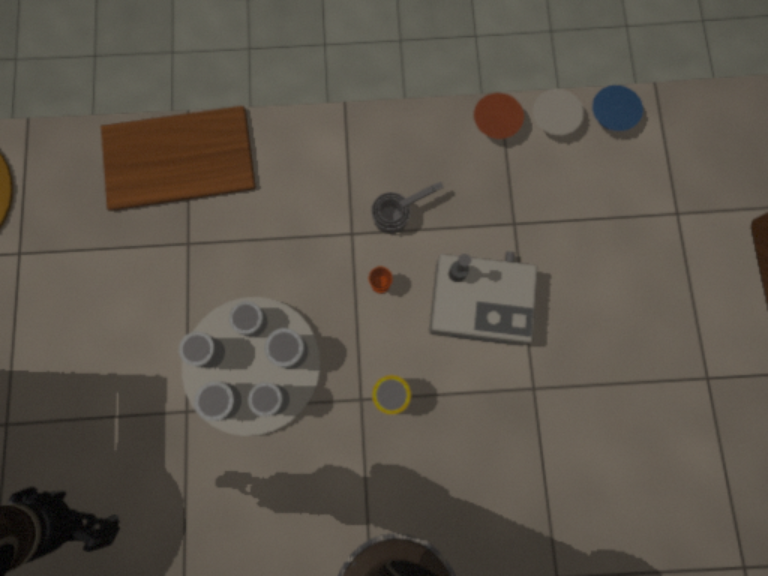

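The top view shows the filter at about (485,298) in the 768-wide picture. The tube head is near (464,261), the round key near (493,317) and the square key near (519,321). The scene view shows the head at (273,283), the round key at (258,304) and the square key at (231,300). The yellow tin at (391,395) is a decoy. Next I'll crop and measure.

```bash
python3 - <<'E'
from h import *
T=np.load("top0.npz");S=np.load("scene0.npz")
a=cv2.resize(T["p"][160:240,280:370,::-1],None,fx=6,fy=6,interpolation=cv2.INTER_CUBIC)
b=cv2.resize(S["p"][180:255,120:225,::-1],None,fx=6,fy=6,interpolation=cv2.INTER_CUBIC)
cv2.imwrite("pics/ca.png",a);cv2.imwrite("pics/cb.png",b)
mt=camera_model("top");ms=camera_model("scene")
# white housing top contour
g=cv2.cvtColor(T["p"],cv2.COLOR_RGB2GRAY)
for n,uv,z in(("head",(309.3,174),.182),("round",(328.7,211.3),.0725),("square",(346,214),.0725)):
    print(n,onz(mt,*uv,z),dep(mt,T["d"],*uv))
for n,uv,z in(("head",(182,188),.182),("round",(172,202.7),.0725),("square",(154,200),.0725)):
    print(n,onz(ms,*uv,z),dep(ms,S["d"],*uv))
E
```

```text
head [ 0.60940549 -0.16096138  0.182     ] [ 0.61099784 -0.16201166  0.17561393]
round [ 0.51940863 -0.22549621  0.0725    ] [ 0.51932283 -0.22537411  0.07309284]
square [ 0.50814521 -0.27554513  0.0725    ] [ 0.50794686 -0.27517609  0.07397267]
head [ 0.62379989 -0.15992045  0.182     ] [ 0.62074986 -0.16085868  0.1801287 ]
round [ 0.52153727 -0.2231903   0.0725    ] [ 0.52099708 -0.22337953  0.07213469]
square [ 0.51248602 -0.27508701  0.0725    ] [ 0.51208538 -0.27525323  0.07223231]
```

View pics/ca.png

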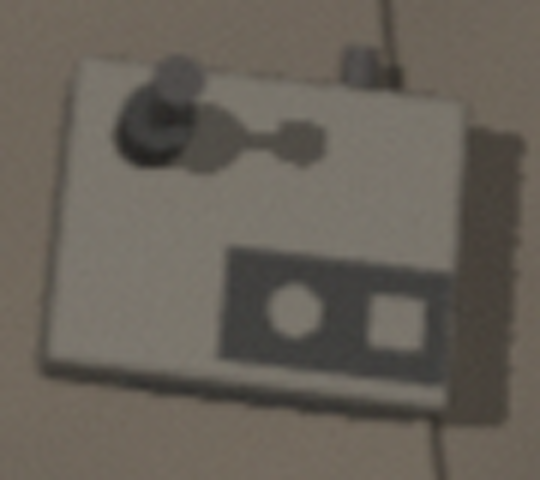

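View pics/cb.png

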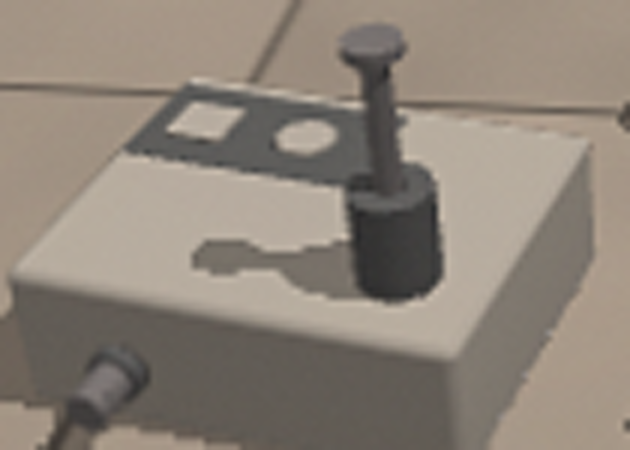

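Crop A (top) shows the head at (309.3,172.6), the round key at (328.7,211.4) and the square key at (345.8,213.4), in full-picture pixels. Crop B (scene) shows the head top at (181.8,186.8), the round key at (170.4,202.4) and the square key at (153.9,199.7). The white disc is the round key, nearer the collet side, and the white square is the one to avoid.

```bash
python3 - <<'E'
from h import *
R={}
for n,pts in(("top",((309.3,172.6),(328.7,211.4),(345.8,213.4))),("scene",((181.8,186.8),(170.4,202.4),(153.9,199.7)))):
    m=camera_model(n)
    h,r,s=[onz(m,*p,z) for p,z in zip(pts,(.182,.0725,.0725))]
    R[n]=(h,r,s);y=(r-s)[:2];L=np.linalg.norm(y);y/=L;x=np.array([y[1],-y[0]])
    print(n,h,r,s,L,"yaw",np.degrees(np.arctan2(x[1],x[0])),"bore",r[:2]+.08*x+.08*y)
# head by mask in depth: points with world z .176-.186 
for n in R:
    d=np.load(n+"0.npz")["d"];m=camera_model(n);h=R[n][0]
    P=[]
    for v in range(160,200):
        for u in range(165,325):
            if d[v,u]>0:
                q=dep(m,d,u,v)
                if .176<q[2]<.19 and np.hypot(*(q-h)[:2])<.03:P.append(q)
    P=np.array(P);print(n,len(P),P.mean(0),P.min(0),P.max(0))
from scipy.spatial.transform import Rotation as Ro
q=ctrl.observe()["orientation"];print(Ro.from_quat(np.r_[q[1:],q[0]]).as_matrix().round(3))
E
```

```text
top [ 0.61333814 -0.16133107  0.182     ] [ 0.51911066 -0.22546468  0.0725    ] [ 0.50996332 -0.27516296  0.0725    ] 0.05053308283406347 yaw -10.428991662158356 bore [ 0.61227041 -0.16126762]
scene [ 0.61873682 -0.16161317  0.182     ] [ 0.52045832 -0.22781867  0.0725    ] [ 0.51106129 -0.27581379  0.0725    ] 0.04890639335874284 yaw -11.077883264444164 bore [ 0.61433912 -0.16468077]
top 63 [ 0.61306176 -0.16045768  0.1796808 ] [ 0.60141371 -0.1716425   0.17654323] [ 0.6249685  -0.14953474  0.18525508]
scene 68 [ 0.61606009 -0.16379333  0.17966942] [ 0.60256601 -0.17628951  0.1761641 ] [ 0.62789902 -0.15229725  0.18215196]
[[-0.892  0.453 -0.001]
 [ 0.453  0.892 -0.001]
 [-0.    -0.001 -1.   ]]
```

Request:
servo_tool --jaw 0 --targets '[{"x": -0.4,"y": -0.25,"z": -0.1},{"x": -0.88,"y": -0.55,"z": -0.1},{"x": -0.88,"y": -0.55},{"x": -0.88,"y": -0.55},{"x": -0.88,"y": -0.55},{"x": -0.88,"y": -0.55},{"x": -0.88,"y": -0.55},{"x": -0.88,"y": -0.55},{"x": -0.88,"y": -0.55},{"x": -0.88,"y": -0.55}]'

```text
invalid input at $.targets[0]: expected keys x, y, z, rx, ry, rz
```

Request:
servo_tool --targets '[{"x": -0.88,"y": -0.55},{"x": -0.88,"y": -0.55},{"x": -0.88,"y": -0.55},{"x": -0.6,"y": -0.4},{},{}]'

```text
invalid input at $.targets[0]: expected keys x, y, z, rx, ry, rz
```

All six keys are needed in every row.

Request:
servo_tool --jaw 0 --targets '[{"x": -0.4,"y": -0.25,"z": -0.1,"rx": 0,"ry": 0,"rz": 0},{"x": -0.88,"y": -0.55,"z": -0.1,"rx": 0,"ry": 0,"rz": 0},{"x": -0.88,"y": -0.55,"z": 0,"rx": 0,"ry": 0,"rz": 0},{"x": -0.88,"y": -0.55,"z": 0,"rx": 0,"ry": 0,"rz": 0},{"x": -0.88,"y": -0.55,"z": 0,"rx": 0,"ry": 0,"rz": 0},{"x": -0.88,"y": -0.55,"z": 0,"rx": 0,"ry": 0,"rz": 0},{"x": -0.88,"y": -0.55,"z": 0,"rx": 0,"ry": 0,"rz": 0},{"x": -0.88,"y": -0.55,"z": 0,"rx": 0,"ry": 0,"rz": 0},{"x": -0.88,"y": -0.55,"z": 0,"rx": 0,"ry": 0,"rz": 0},{"x": 0,"y": 0,"z": 0,"rx": 0,"ry": 0,"rz": 0}]'

```text
time: 1.35
tcp_pos: [0.4651, 0.0897, 0.2406]
orientation: [-0.0, 0.235, 0.972, -0.0]
force: [-0.0, 0.9, -0.6]
gripper_width: -0.0
gripper_force: 0.0
```

Request:
servo_tool --targets '[{"x": -0.9,"y": -0.57,"z": 0,"rx": 0,"ry": 0,"rz": 0},{"x": -0.9,"y": -0.57,"z": 0,"rx": 0,"ry": 0,"rz": 0},{"x": -0.9,"y": -0.57,"z": 0,"rx": 0,"ry": 0,"rz": 0},{"x": -0.9,"y": -0.57,"z": 0,"rx": 0,"ry": 0,"rz": 0},{"x": -0.9,"y": -0.57,"z": 0,"rx": 0,"ry": 0,"rz": 0},{"x": -0.44,"y": -0.3,"z": 0,"rx": 0,"ry": 0,"rz": 0},{"x": 0,"y": 0,"z": 0,"rx": 0,"ry": 0,"rz": 0},{"x": 0,"y": 0,"z": 0,"rx": 0,"ry": 0,"rz": 0}]'

```text
time: 2.35
tcp_pos: [0.6127, -0.1586, 0.241]
orientation: [-0.0, 0.232, 0.973, 0.0]
force: [-0.3, -0.3, -0.3]
gripper_width: -0.0
gripper_force: 0.0
```

```bash
python3 - <<'E'
from h import *
p,d=camera("scene");np.savez("scene1.npz",p=p,d=d)
cv2.imwrite("pics/s1.png",cv2.resize(p[110:260,110:260,::-1],None,fx=4,fy=4,interpolation=cv2.INTER_CUBIC))
o=ctrl.observe();print(o["tcp_pos"],o["joint_pos"])
E
```

```text
[ 0.61270109 -0.15845969  0.24137592] [-2.53238588e-01  3.38746515e-01  2.52130359e-01  1.48462281e+00
  3.40714329e-04  2.15202329e-01]
```

View pics/s1.png

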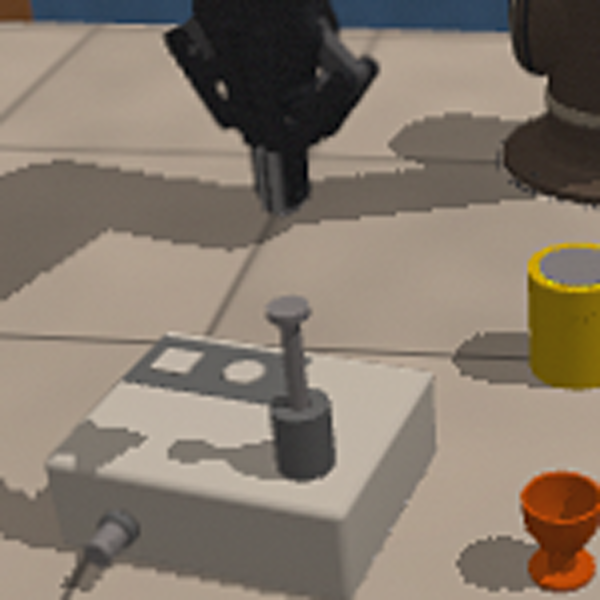

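The closed fingers are above the tube, with the tip bottom at about crop (284,205) and the head at crop (288,307). I'll check the camera offset using the known TCP.

```bash
python3 - <<'E'
from h import *
m=camera_model("scene");f=lambda x,y:((x+.5)/4-.5+110,(y+.5)/4-.5+110)
print(onz(m,*f(284,204),.241),onz(m,*f(288,306),.182))
E
```

```text
[ 0.60700659 -0.16109881  0.241     ] [ 0.61587376 -0.16271383  0.182     ]
```

Request:
servo_tool --targets '[{"x": -0.06,"y": -0.03,"z": 0.5,"rx": 0,"ry": 0,"rz": 0},{"x": 0,"y": 0,"z": 0.5,"rx": 0,"ry": 0,"rz": 0},{"x": 0,"y": 0,"z": 0.06,"rx": 0,"ry": 0,"rz": 0},{"x": 0,"y": 0,"z": 0.06,"rx": 0,"ry": 0,"rz": 0},{"x": 0,"y": 0,"z": 0.06,"rx": 0,"ry": 0,"rz": 0},{"x": 0,"y": 0,"z": 0.06,"rx": 0,"ry": 0,"rz": 0},{"x": 0,"y": 0,"z": 0,"rx": 0,"ry": 0,"rz": 0}]'

```text
time: 3.28
tcp_pos: [0.6154, -0.1627, 0.18]
orientation: [0.001, 0.233, 0.973, -0.0]
force: [-1.0, 1.1, 2.9]
gripper_width: -0.0002
gripper_force: 1.3
```

Request:
servo_tool --targets '[{"x": 0,"y": 0,"z": 0.06,"rx": 0,"ry": 0,"rz": 0},{"x": 0,"y": 0,"z": 0.06,"rx": 0,"ry": 0,"rz": 0},{"x": 0,"y": 0,"z": 0.06,"rx": 0,"ry": 0,"rz": 0},{"x": 0,"y": 0,"z": 0,"rx": 0,"ry": 0,"rz": 0}]'

```text
time: 3.78
tcp_pos: [0.6153, -0.1627, 0.1709]
orientation: [0.001, 0.233, 0.973, -0.0]
force: [0.2, 0.8, 3.9]
gripper_width: 0.0001
gripper_force: 1.5
```

Request:
servo_tool --targets '[{"x": 0,"y": 0,"z": 0.06,"rx": 0,"ry": 0,"rz": 0},{"x": 0,"y": 0,"z": 0.06,"rx": 0,"ry": 0,"rz": 0},{"x": 0,"y": 0,"z": 0.06,"rx": 0,"ry": 0,"rz": 0},{"x": 0,"y": 0,"z": 0,"rx": 0,"ry": 0,"rz": 0}]'

```text
time: 4.28
tcp_pos: [0.6151, -0.1626, 0.1615]
orientation: [0.0, 0.233, 0.973, -0.0]
force: [-0.2, -1.0, 3.0]
gripper_width: 0.0001
gripper_force: 1.4
```

Request:
servo_tool --targets '[{"x": 0,"y": 0,"z": 0.04,"rx": 0,"ry": 0,"rz": 0},{"x": 0,"y": 0,"z": 0.04,"rx": 0,"ry": 0,"rz": 0},{"x": 0,"y": 0,"z": 0,"rx": 0,"ry": 0,"rz": 0}]'

```text
time: 4.65
tcp_pos: [0.6152, -0.1626, 0.1576]
orientation: [0.0, 0.233, 0.973, 0.0]
force: [-0.5, 0.2, 3.9]
gripper_width: 0.0001
gripper_force: 2.1
```

Request:
servo_tool --targets '[{"x": 0,"y": 0,"z": 0.02,"rx": 0,"ry": 0,"rz": 0},{"x": 0,"y": 0,"z": 0,"rx": 0,"ry": 0,"rz": 0}]'

```text
time: 4.9
tcp_pos: [0.6153, -0.1627, 0.1567]
orientation: [0.0, 0.233, 0.973, 0.0]
force: [0.9, -0.2, 5.1]
gripper_width: 0.0003
gripper_force: 2.5
```

Request:
servo_tool --targets '[{"x": 0,"y": 0,"z": 0.02,"rx": 0,"ry": 0,"rz": 0},{"x": 0,"y": 0,"z": 0,"rx": 0,"ry": 0,"rz": 0}]'

```text
time: 5.15
tcp_pos: [0.6154, -0.1626, 0.156]
orientation: [0.001, 0.233, 0.973, 0.0]
force: [0.4, 0.3, 7.0]
gripper_width: -0.0001
gripper_force: 3.3
```

Request:
servo_tool --targets '[{"x": 0,"y": 0,"z": 0.01,"rx": 0,"ry": 0,"rz": 0},{"x": 0,"y": 0,"z": 0,"rx": 0,"ry": 0,"rz": 0}]'

```text
time: 5.4
tcp_pos: [0.6156, -0.1627, 0.156]
orientation: [0.001, 0.233, 0.973, 0.0]
force: [-0.9, 0.7, 9.2]
gripper_width: 0.0
gripper_force: 4.3
```

The tube bottomed at tip z = 0.156 m with the force rising. I'll press slightly more, lift, and go above the round key.

Request:
servo_tool --targets '[{"x": 0,"y": 0,"z": 0.02,"rx": 0,"ry": 0,"rz": 0},{"x": 0,"y": 0,"z": 0,"rx": 0,"ry": 0,"rz": 0},{"x": 0,"y": 0,"z": -0.4,"rx": 0,"ry": 0,"rz": 0},{"x": 0,"y": 0,"z": -0.5,"rx": 0,"ry": 0,"rz": 0},{"x": 0.38,"y": -0.66,"z": 0,"rx": 0,"ry": 0,"rz": 0},{"x": 0.38,"y": -0.67,"z": 0,"rx": 0,"ry": 0,"rz": 0},{"x": 0.38,"y": -0.67,"z": 0,"rx": 0,"ry": 0,"rz": 0},{"x": 0,"y": 0,"z": 0,"rx": 0,"ry": 0,"rz": 0},{"x": 0,"y": 0,"z": 0,"rx": 0,"ry": 0,"rz": 0}]'

```text
time: 6.52
tcp_pos: [0.5191, -0.2258, 0.1984]
orientation: [-0.0, 0.233, 0.972, 0.0]
force: [-0.1, 0.3, -0.4]
gripper_width: 0.0
gripper_force: 0.0
```

```bash
python3 - <<'E'
from h import *
p,d=camera("scene");np.savez("scene2.npz",p=p,d=d)
cv2.imwrite("pics/s2.png",cv2.resize(p[110:260,110:260,::-1],None,fx=4,fy=4,interpolation=cv2.INTER_CUBIC))
o=ctrl.observe();print(o["tcp_pos"],o["force"])
E
```

```text
[ 0.51941014 -0.2255885   0.19836352] [ 0.15962531  0.08903884 -0.4014431 ]
```

View pics/s2.png

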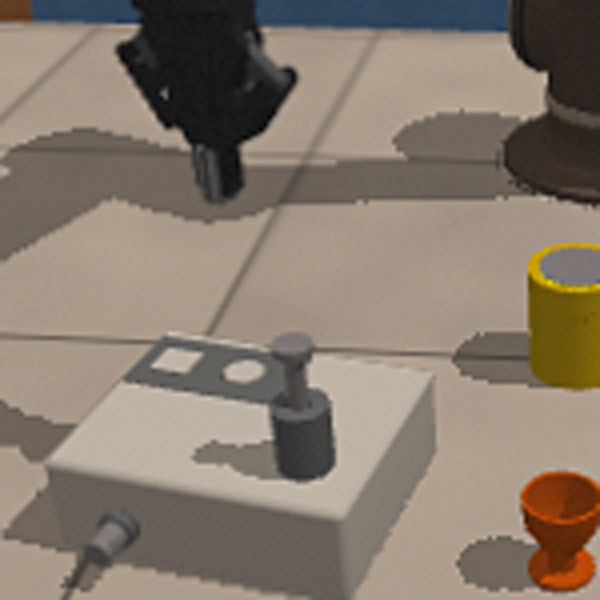

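The tube is home: its head dropped from crop row 307 to 345 and it stands straight. The fingers are above the round key at crop (244,370), so I'll descend.

Request:
servo_tool --targets '[{"x": 0,"y": 0,"z": 0.8,"rx": 0,"ry": 0,"rz": 0},{"x": 0,"y": 0,"z": 0.8,"rx": 0,"ry": 0,"rz": 0},{"x": 0,"y": 0,"z": 0.5,"rx": 0,"ry": 0,"rz": 0},{"x": 0,"y": 0,"z": 0.26,"rx": 0,"ry": 0,"rz": 0},{"x": 0,"y": 0,"z": 0,"rx": 0,"ry": 0,"rz": 0},{"x": 0,"y": 0,"z": 0.04,"rx": 0,"ry": 0,"rz": 0},{"x": 0,"y": 0,"z": 0.04,"rx": 0,"ry": 0,"rz": 0},{"x": 0,"y": 0,"z": 0,"rx": 0,"ry": 0,"rz": 0}]'

```text
time: 7.58
tcp_pos: [0.5192, -0.226, 0.0773]
orientation: [0.0, 0.233, 0.973, -0.0]
force: [-0.9, -0.3, 0.9]
gripper_width: 0.0002
gripper_force: 0.0
```

Request:
servo_tool --targets '[{"x": 0,"y": 0,"z": 0.04,"rx": 0,"ry": 0,"rz": 0},{"x": 0,"y": 0,"z": 0.02,"rx": 0,"ry": 0,"rz": 0},{"x": 0,"y": 0,"z": 0,"rx": 0,"ry": 0,"rz": 0}]'

```text
time: 7.95
tcp_pos: [0.5188, -0.2259, 0.0736]
orientation: [-0.0, 0.233, 0.973, 0.0]
force: [-0.2, -0.7, 0.5]
gripper_width: 0.0001
gripper_force: 0.0
```

Request:
servo_tool --targets '[{"x": 0,"y": 0,"z": 0.02,"rx": 0,"ry": 0,"rz": 0},{"x": 0,"y": 0,"z": 0.02,"rx": 0,"ry": 0,"rz": 0},{"x": 0,"y": 0,"z": 0,"rx": 0,"ry": 0,"rz": 0}]'

```text
time: 8.32
tcp_pos: [0.519, -0.226, 0.072]
orientation: [0.0, 0.233, 0.973, -0.0]
force: [-1.2, -0.9, 1.0]
gripper_width: 0.0001
gripper_force: 1.0
```

Request:
servo_tool --targets '[{"x": 0,"y": 0,"z": 0.02,"rx": 0,"ry": 0,"rz": 0},{"x": 0,"y": 0,"z": 0,"rx": 0,"ry": 0,"rz": 0}]'

```text
time: 8.57
tcp_pos: [0.519, -0.226, 0.0715]
orientation: [0.0, 0.233, 0.973, -0.0]
force: [-1.4, 0.6, 5.6]
gripper_width: 0.0003
gripper_force: 3.0
```

Request:
servo_tool --targets '[{"x": 0,"y": 0,"z": 0.02,"rx": 0,"ry": 0,"rz": 0},{"x": 0,"y": 0,"z": 0,"rx": 0,"ry": 0,"rz": 0},{"x": 0,"y": 0,"z": 0,"rx": 0,"ry": 0,"rz": 0}]'

```text
time: 8.95
tcp_pos: [0.519, -0.226, 0.0713]
orientation: [0.001, 0.233, 0.973, -0.0]
force: [-4.5, 1.8, 10.9]
gripper_width: 0.0
gripper_force: 5.7
```

Request:
servo_tool --targets '[{"x": 0,"y": 0,"z": 0,"rx": 0,"ry": 0,"rz": 0},{"x": 0,"y": 0,"z": 0,"rx": 0,"ry": 0,"rz": 0}]'

```text
time: 9.2
tcp_pos: [0.5191, -0.226, 0.0714]
orientation: [0.001, 0.233, 0.973, -0.0]
force: [-4.2, 1.4, 10.8]
gripper_width: -0.0003
gripper_force: 5.7
```

The key was held at 11 N. Now I'll lift straight up.

Request:
servo_tool --targets '[{"x": 0,"y": 0,"z": -0.3,"rx": 0,"ry": 0,"rz": 0},{"x": 0,"y": 0,"z": -0.8,"rx": 0,"ry": 0,"rz": 0},{"x": 0,"y": 0,"z": -0.8,"rx": 0,"ry": 0,"rz": 0},{"x": 0,"y": 0,"z": -0.8,"rx": 0,"ry": 0,"rz": 0},{"x": 0,"y": 0,"z": 0,"rx": 0,"ry": 0,"rz": 0},{"x": 0,"y": 0,"z": 0,"rx": 0,"ry": 0,"rz": 0}]'

```text
time: 9.95
tcp_pos: [0.5189, -0.2259, 0.2046]
orientation: [-0.0, 0.233, 0.973, 0.0]
force: [0.6, 0.2, 0.5]
gripper_width: 0.0
gripper_force: 0.0
```

```bash
python3 - <<'E'
from h import *
p,d=camera("scene");m=camera_model("scene")
a=np.load("scene2.npz")["p"]
print("change at tube/filter",np.abs(p[190:235,170:200].astype(int)-a[190:235,170:200]).mean())
P=np.array([q for v in range(185,205) for u in range(172,195) if d[v,u]>0 for q in [dep(m,d,u,v)] if .14<q[2]<.2 and np.hypot(q[0]-.615,q[1]+.162)<.02])
print("head",P.mean(0),np.percentile(P[:,2],[50,95]),ctrl.observe()["force"])
print(job_done())
E
```

```text
change at tube/filter 0.7523456790123457
head [ 0.616312   -0.16323488  0.15318071] [0.15531932 0.15706482] [ 0.31735649  0.30728025 -0.24467843]
the job is handed in; nothing more can be done
None
```

The tube is home, with its head measured at about 156 mm above the table; the round key was then pressed and held at about 11 N, the square key, tins, egg cup and measuring cups were never approached at their height, and the job was handed in at about 10 s, though no verdict came back.

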